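Dry pass at the router table: press the rail under the hold-down spring up to the stop

TASK

The router is off and its bit is lowered: make the dry pass with the long wooden rail that lies in front of the router-table fence. With fingertips only, first push the rail up flat against the fence, then press it down firmly on its top face and slide it along the fence, so that its leading end passes under the leaf-spring hold-down and butts against the stop block; leave it there, flat on the table and along the fence. Do not lift the rail, do not touch the hold-down or its spring, and leave everything else lying where it is.

Things in the scene. Friction and masses are not known exactly. Their poses are not given: they have to be found in the camera images.
- rail: Workpiece: plain planed wooden rail, 800 long (own y) x 58 wide (x) x 19 mm thick (z), 0.3 to 0.6 kg, flat on the table, its edge 20 to 40 mm short of the fence, up to 2 degrees out of line. Origin: centre of underside. Its +y end leads, towards hold-down and stop (robot's left); the tail lies far to the right. Rail and table are slick (friction about 0.15).
- rail_nose (a point): Centre of the rail's leading end face, 9.5 mm above its underside. A rubber fingertip pressed hard on the rail's top face, about 20 N, upstream of the hold-down, carries the rail along by friction (about 1 on that face) and under the spring; below some 12 N it slips. At the stop the fingertip just slips on.
- fence: Router-table fence, fixed: straight, plywood-faced, 900 mm long, 55 mm high, a 50 mm cutter gap in mid-face. Origin: on its front face (towards the robot), at table level, mid-length. y runs along the face in the feed direction (to hold-down and stop); x points away from the robot, into the fence. A rail flat against it has its centre line at x = -29 mm in this frame.
- holddown: Hold-down with its aluminium bracket clamped on the fence: plate 34 mm wide along the fence, 55 to 61 mm above the table, reaching 49 mm out over the rail's path, with a lug below it down to 37 mm above the table; its knob, on the fence's top, is 84 mm high. Stay upstream (-y) of it. Origin: mid-plate, on the fence's face line, at table level; axes as the fence's.
- leaf (a joint): Spring-steel leaf of the hold-down, 40 mm wide, over the rail's centre line, in rad: 0 at rest, grows when lifted. It slopes down along the feed from under the bracket to its curled tip. The rail's leading end meets it about 75 mm downstream of the bracket's origin and lifts it to about 0.09. It presses with 3 N at first, about 6 N when lifted.
- leaf_tip (a point): Lowest point of the leaf, under its tip, mid-width: 100 mm downstream of the bracket's origin and 10 mm above the table at rest; the curl ends 16 mm farther on.
- stop: Wooden stop block clamped on the fence downstream of the spring, fixed: reaches 50 mm out from the fence, 34 mm long, 2 to 52 mm above the table. Origin: in the plane of its contact face (facing upstream, -y), on the fence's face line, at table level; axes as the fence's. The rail is home when its leading end touches this face: y = 0 in this frame.
- table: The grey laminate-topped bench with the router table built in, fixed, top at z = 0; the insert plate and the mitre track lie flush in it. Origin: centre of its top.
- push_block: Bystander, loose, to be left alone: push block: plywood sole 70 x 150 mm with an upright wooden grip, 61 mm high. Origin: underside.
- collet_wrench: Bystander, loose, to be left alone: flat steel collet wrench, 190 mm long, 8 mm high. Origin: underside.
- try_square: Bystander, loose, to be left alone: try square lying flat: dark wooden stock 100 mm, steel blade 150 mm, 16 mm high. Origin: underside.
- glue: Bystander, loose, to be left alone: yellow glue bottle, upright, 60 mm diameter, 170 mm high, behind the fence. Origin: underside.
- tape_measure: Bystander, loose, to be left alone: tape measure, 36 x 70 x 66 mm, behind the fence. Origin: underside.
- setup_block: Bystander, loose, to be left alone: small brass setup bar lying flat, 25 x 75 x 12.5 mm, behind the fence. Origin: underside.
- offcut: Bystander, loose, to be left alone: short wooden offcut, 58 x 100 x 19 mm, behind the fence. Origin: underside.
Mind the look-alikes: they are no part of the job. What is shaped like the stop but green is not meant.

How it is judged:
By the outcome, as a careful person would: the job done as asked, in the order asked, and still so for the second after the job is handed in, with the robot touching nothing.
It also fails if it takes over 64 s, if anything falls off the work surface, if the arm or the gripper's body presses on something with over 40 N, if the wrist force passes 120 N, or if a joint passes its speed limit or range.

ROBOT

A 6-joint arm with a two-finger parallel gripper is mounted at the origin on the work surface. World frame = base frame: x ahead of the robot, y to its left, z up, the work surface at z = 0. Lengths are in mm, angles in rad, forces in N, time in s.
With the tool pointing down it reaches from about 225 to 875 mm from the base axis. Payload 3.4 kg.
Tool frame: the origin (TCP) lies on the centre line of the jaws, within the pads' length; the fingertips stand 11 mm ahead of it and the grasp point (between the pads) lies 8 mm behind it; x points along the fingers, y is the direction in which the jaws open and shut, and the axes are right-handed (so a half turn about x gives the same grasp; the last joint's range is limited). The gripper opens to 85 mm and grips with 20 to 120 N. Pads are 22 mm wide; open, the fingers measure 114 mm over their backs; the gripper's body (76 mm by 85 mm) begins 54 mm behind the grasp point. The pads swing forward as they close: fully open they stand 13 mm farther back than shut.
Start: joints at [-1.3, 0.276, 1.505, -0, 1.361, -0.121], TCP at [219.567, -531.462, 242.328] pointing down, gripper open.
Joint ranges: [-2.89, 2.89], [-0.75, 2.08], [0.22, 2.7], [-1.18, 4.32], [0.11, 2.71], [-2.7, 2.7]. Speed limits (rad/s): [2.57, 2.57, 3.14, 3.14, 3.14, 3.14].

INTERFACE

Orientations are given as a unit quaternion [w, x, y, z].
In Python, from plant import monitor, capture, env gives the robot as it stands.
- The arm moves only by the tool apply_moves, never from a script. Its argument "commands" is a list of rows, each a list of 3 entries, a list of its own where there are three numbers: the shift along the tool's x, y, z in m, then the turn about the tool's x in degrees, then the opening, from 0 (shut) to 1 (fully open). In form: [[[dx, dy, dz], turn, hand], ...]. A call has 1 to 12 rows; each row shifts and turns the commanded pose from where the row before left it, along the tool's axes as they then stand; what a row does not reach is not made up. A row lasts 1/8 s, in which the tool goes at most 62.5 mm and 10.7 degrees, less where a joint would pass 70% of its speed; a pose out of reach is approached as far as the arm can. A call is refused whole if a number of a shift passes 0.0625 or a number of a turn 10.7, either way. A call with a gripper value outside its range is refused whole. The fingers move at their own pace and stop on an object; "grip_force" is the grip in N (left out, the last holds). Time passes only in rows, so rows that do not move let the fingers close. It gives the time, the measured TCP pose, the force and the opening at its end, in the units of the state.
- monitor.state(): the state, without advancing time (a new reading comes with each control period).
- capture(name): name is "scene" or "top" or "wrist"; returns a dict with "img" (400x640x3 uint8, blue, green, red), "fx", "fy", "cx", "cy" (pixels), "R" (3x3) and "t" (3): a world point X has camera coordinates R X + t. Camera axes: x right, y down, z forward; pixel columns grow to the right and rows downward; lengths in mm; the calibration is good to about 2 mm. A picture is of the moment at which its call begins. There is no depth.
- env.sign_off(): hands the job in, once; it reports no verdict.
The state is a dict: "t": time; "joint_positions": joint angles; "qvel": joint speeds; "joint_torque": joint torques, N m; "ee_pos": TCP position; "tool_rot": TCP orientation; "ft_force": force on the tool from outside, world axes, zero at the start; "ft_torque": the same for the moment, N m; "width": opening from 0.0 (shut) to 1.0 (fully open).
Only numpy, scipy, OpenCV 4.12 (cv2) and the standard library are available. Lean on these libraries where they do the work, as an engineer would, in place of code of your own. Each camera call takes 0.05 s, during which the arm holds its last target.

## Working session

There is one attempt and no reset: what is moved stays moved. The work goes in short steps, Python scripts to look and compute and a tool call to move; the robot and the scene stay as the last step left them, time stands still between calls to the robot, and variables do not carry over. Pictures are saved under pics/ and viewed, and the job is handed in when it is done.

Besides the shell and the picture viewer there is one more tool, called after "Emit:" as name(argument=value, ...), one argument or row to a line, values as JSON. apply_moves: Moves the arm, as the interface text tells. Its arguments: {"type":"object","properties":{"commands":{"type":"array","items":{"type":"array"}},"grip_force":{"type":"number"}},"required":["commands"]}

```bash
mkdir -p pics; ls; python3 - <<'E'
from plant import monitor, capture, env
import cv2, json, numpy as np
s=monitor.state(); print(s)
for n in ["scene","top","wrist"]:
    c=capture(n); cv2.imwrite(f"pics/{n}0.png",c["img"])
    np.savez(f"pics/{n}0.npz",**c)
    print(n,c["fx"],c["fy"],c["cx"],c["cy"],np.round(c["R"],4).tolist(),np.round(c["t"],1))
E
```

```text
pics
{'t': 0.0, 'joint_positions': array([-1.29998860e+00,  2.76554760e-01,  1.50613880e+00,  3.63356956e-05,
        1.36069059e+00, -1.20989319e-01]), 'qvel': array([ 0.00088228,  0.0002646 , -0.0001686 ,  0.00165726,  0.00089246,
       -0.00070859]), 'joint_torque': array([-2.25716161e-03, -4.16781485e+01, -2.45810974e+01, -4.86821591e-04,
        1.11464443e-02, -2.41186314e-06]), 'ee_pos': array([ 219.43842384, -530.92801966,  241.46037655]), 'tool_rot': array([-0.13700164, -0.69354744, -0.13826675,  0.69361719]), 'ft_force': array([-0.59296712, -0.05437813, -0.87180951]), 'ft_torque': array([-0.0209994 , -0.01173342, -0.00605678]), 'width': 1.000857046077906}
scene 510.75733121992357 510.75733121992357 322.62184295025173 204.52909544956822 [[0.7851, 0.6193, -0.0103], [0.387, -0.5035, -0.7725], [-0.4836, 0.6025, -0.6349]] [-474.2 -139.8 1685.8]
top 498.35615102603305 498.35615102603305 315.7419128974699 189.37665947634449 [[0.0011, -1.0, -0.0052], [-0.991, -0.0004, -0.134], [0.134, 0.0053, -0.991]] [  53.   515.9 1428.8]
wrist 275.97345237186397 275.97345237186397 319.39708804456507 194.45510282637846 [[0.3805, -0.9248, -0.0023], [-0.8908, -0.3672, 0.2678], [-0.2486, -0.0998, -0.9635]] [-573.8  -35.   378.6]
```

View pics/scene0.png

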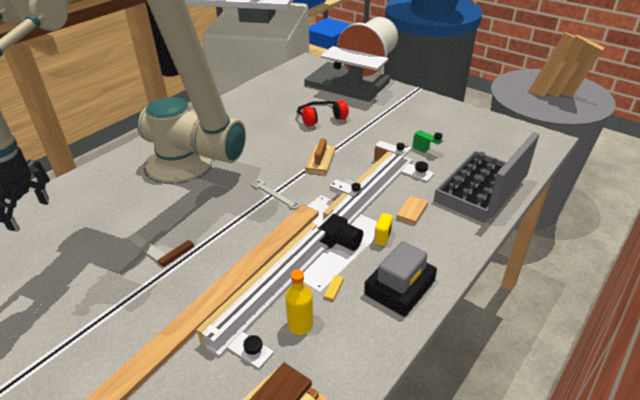

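View pics/top0.png

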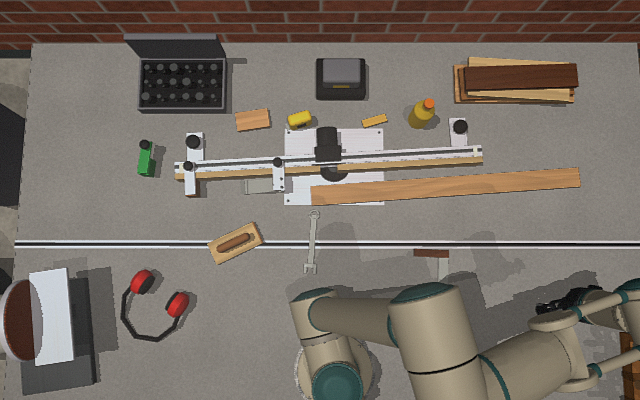

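View pics/wrist0.png

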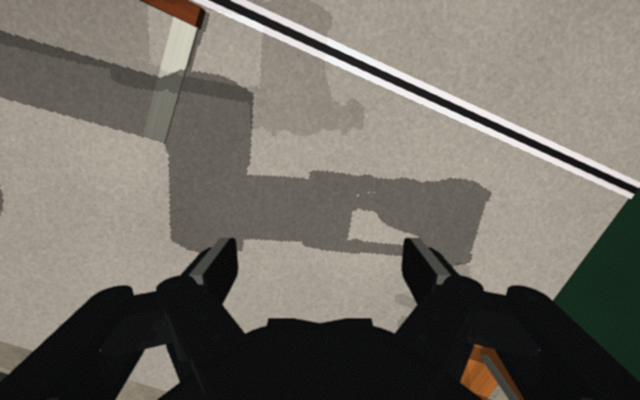

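```bash
python3 - <<'E'
import cv2
i=cv2.imread("pics/top0.png")
cv2.imwrite("pics/top0a.png",cv2.resize(i[120:220,130:330],None,fx=4,fy=4,interpolation=cv2.INTER_CUBIC))
cv2.imwrite("pics/top0b.png",cv2.resize(i[120:220,300:600],None,fx=2.66,fy=4,interpolation=cv2.INTER_CUBIC))
i=cv2.imread("pics/scene0.png")
cv2.imwrite("pics/scene0a.png",cv2.resize(i[120:250,270:450],None,fx=4.4,fy=4.4,interpolation=cv2.INTER_CUBIC))
E
```

```text
(no output)
```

View pics/top0a.png

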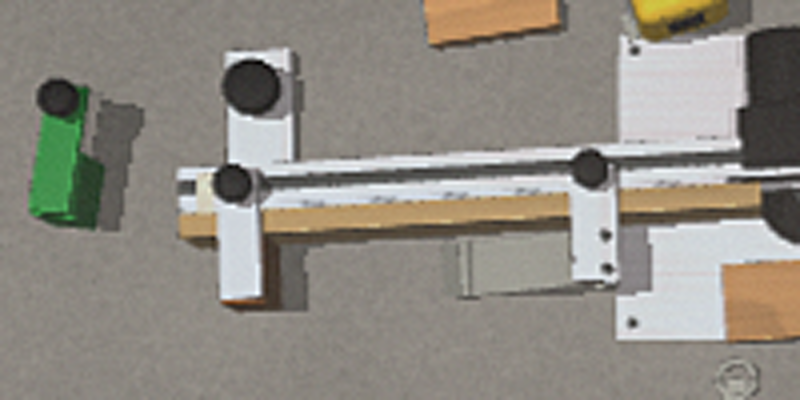

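View pics/top0b.png

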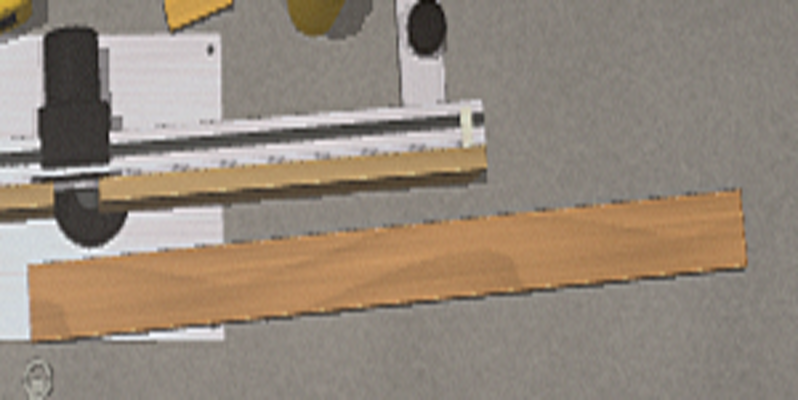

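View pics/scene0a.png

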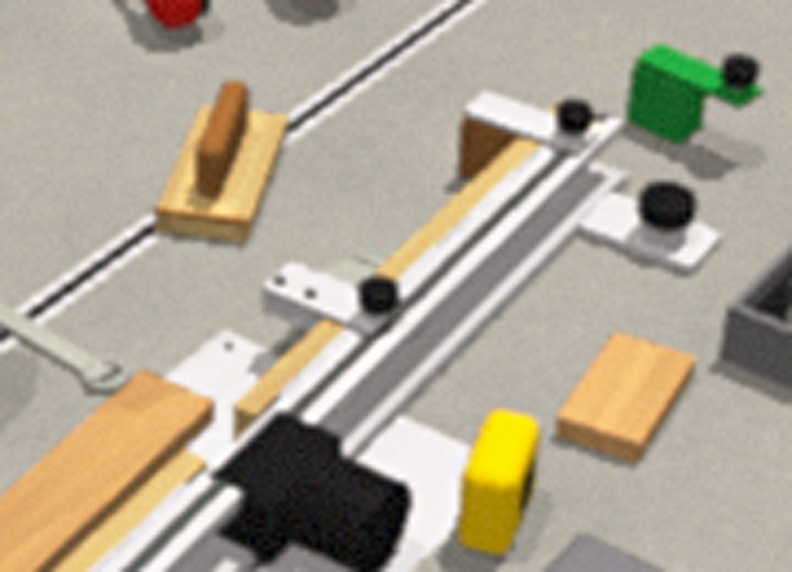

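```bash
cat > h.py <<'E'
import numpy as np
def bp(n,u,v,z):
    c=np.load(f"pics/{n}.npz"); R=c["R"];t=c["t"]
    d=R.T@np.array([(u-c["cx"])/c["fx"],(v-c["cy"])/c["fy"],1]); o=-R.T@t
    return (o+d*(z-o[2])/d[2])
def pj(n,X):
    c=np.load(f"pics/{n}.npz"); x=c["R"]@np.array(X,float)+c["t"]
    return np.array([c["fx"]*x[0]/x[2]+c["cx"],c["fy"]*x[1]/x[2]+c["cy"]])
E
python3 - <<'E'
from h import *
A=lambda u,v,z:np.round(bp("top0",(u+.5)/4-.5+130,(v+.5)/4-.5+120,z),1)
B=lambda u,v,z:np.round(bp("top0",(u+.5)/2.66-.5+300,(v+.5)/4-.5+120,z),1)
c=np.load("pics/top0.npz");print(-c["R"].T@c["t"])
print("fence edge z55",A(180,237,55),A(570,217,55),A(755,204,55),B(100,204,55),B(486,170,55))
print("fence L end top",A(180,215,55), "R end",B(486,160,55))
print("rail nose",B(28,265,19),B(32,341,19),"tail",B(740,188,19),B(745,268,19))
print("holddown plate z61",A(571,280,61),A(617,285,61),A(620,215,61))
print("leaf",A(460,240,12),A(464,297,12))
print("stop top plate z58",A(220,300,55),A(264,300,55),A(262,235,55), "right face bottom",A(270,305,2))
E
```

```text
[ 319.78427452   45.60111062 1485.33956997]
fence edge z55 [543.8 463.8  55. ] [558.6 180.3  55. ] [568.2  45.7  55. ] [568.2  -9.3  55. ] [ 593.5 -432.    55. ]
fence L end top [560.  464.5  55. ] R end [ 600.9 -432.4   55. ]
rail nose [528.5  69.9  19. ] [471.8  65.3  19. ] tail [ 586.8 -727.5   19. ] [ 526.6 -728.8   19. ]
holddown plate z61 [511.6 178.4  61. ] [507.9 145.1  61. ] [559.1 143.5  61. ]
leaf [548.3 266.4  12. ] [505.3 262.6  12. ]
stop top plate z58 [497.6 433.   55. ] [497.7 401.1  55. ] [545.3 404.2  55. ] right face bottom [500.5 409.6   2. ]
```

```bash
cat >> h.py <<'E'
from scipy.spatial.transform import Rotation as Ro
def rot(s):
    q=s["tool_rot"]; return Ro.from_quat([q[1],q[2],q[3],q[0]]).as_matrix()
E
python3 - <<'E'
from h import *
from plant import monitor
s=monitor.state(); R=rot(s); print(np.round(R,4))
# fence dir
yf=np.array([-0.0555,1,0]);yf/=np.linalg.norm(yf)
a=np.degrees(np.arctan2(yf@R[:,2],yf@R[:,1])); print("turn about tool x to make tool y along fence dir",a)
print("tool shift", R.T@(np.array([455,-280,100])-s["ee_pos"]))
E
```

```text
[[-4.000e-04  3.819e-01 -9.242e-01]
 [ 1.300e-03 -9.242e-01 -3.819e-01]
 [-1.000e+00 -1.400e-03 -1.000e-04]]
turn about tool x to make tool y along fence dir -160.72791552914637
tool shift [ 141.88917528 -141.90381095 -313.54654699]
```

Emit:
apply_moves(
  commands=[
    [[0,0,0],9.6,0],
    [[0,0,0],9.67,0],
    [[0,0,0],0,0],
  ],
)

```text
t: 0.52
ee_pos: [219.5, -531.3, 242.0]
tool_rot: [-0.02, -0.707, -0.021, 0.707]
ft_force: [0.1, -1.2, -0.7]
width: 0.376
```

```bash
cat > st.py <<'E'
from h import *
from plant import monitor
import sys
s=monitor.state(); R=rot(s); 
print(s["t"],np.round(s["ee_pos"],1),"F",np.round(s["ft_force"],1),"w",round(s["width"],3),"yaw-err", np.round(np.degrees(np.arctan2(R[0,1]-0.0554,1)),2), np.round(R[2],3))
if len(sys.argv)>1:
    print("tool shift",np.round(R.T@(np.array([float(a) for a in sys.argv[1:4]])-s["ee_pos"]),1))
E
python3 st.py 450 -280 100
```

```text
0.525 [ 219.5 -531.3  242. ] F [ 0.1 -1.2 -0.7] w 0.376 yaw-err 0.12 [-1.    -0.001  0.   ]
tool shift [ 142.1 -237.5 -244.5]
```

Emit:
apply_moves(
  commands=[
    [[0.01,-0.04,-0.04],0,0],
    [[0.01,-0.04,-0.04],0,0],
    [[0.02,-0.04,-0.04],0,0],
    [[0.02,-0.04,-0.04],0,0],
    [[0.03,-0.04,-0.04],0,0],
    [[0.03,-0.0375,-0.0445],0,0],
    [[0.022,0,0],0,0],
    [[0,0,0],0,0],
    [[0,0,0],0,0],
  ],
)

```text
t: 1.65
ee_pos: [447.9, -284.4, 103.1]
tool_rot: [0.02, 0.707, 0.019, -0.707]
ft_force: [-0.1, -0.2, 0.6]
width: -0.001
```

```bash
python3 st.py 455 -280 22;  python3 - <<'E'
from plant import capture
import cv2,numpy as np
for n in ["wrist","top"]:
    c=capture(n); cv2.imwrite(f"pics/{n}1.png",c["img"]); np.savez(f"pics/{n}1.npz",**c)
E
```

```text
1.65 [ 447.9 -284.4  103.1] F [-0.1 -0.2  0.6] w -0.001 yaw-err 0.03 [-1.     0.001 -0.001]
tool shift [81.1 -4.1 -7.3]
```

View pics/wrist1.png

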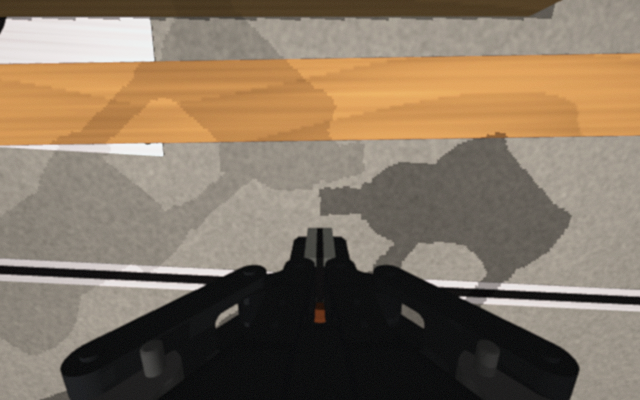

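View pics/top1.png

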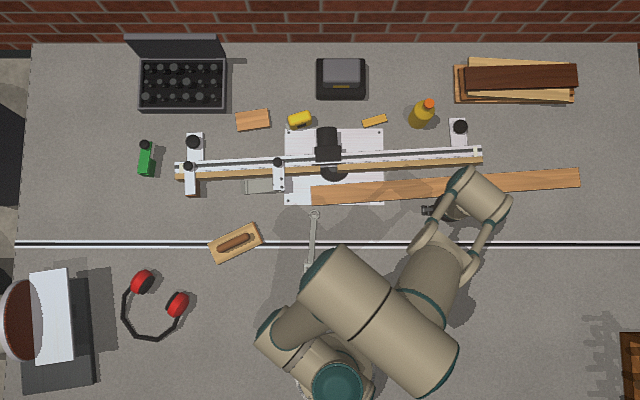

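```bash
python3 - <<'E'
from h import *
for p,z in [((60,143),19),((320,140),19),((600,136),19),((20,65),19),((320,58),19),((620,55),19),((180,17),0),((530,17),0)]:
    print(p,z,np.round(bp("wrist1",*p,z),1))
E
```

```text
(60, 143) 19 [485.1 -82.6  19. ]
(320, 140) 19 [ 498.2 -282.3   19. ]
(600, 136) 19 [ 512.9 -496.1   19. ]
(20, 65) 19 [539.3 -64.8  19. ]
(320, 58) 19 [ 555.6 -279.2   19. ]
(620, 55) 19 [ 569.2 -491.9   19. ]
(180, 17) 0 [ 581.5 -172.9   -0. ]
(530, 17) 0 [ 595.7 -434.3    0. ]
```

Emit:
apply_moves(
  commands=[
    [[0.03,0,0],0,0],
    [[0.03,0,0],0,0],
    [[0.014,0,0],0,0],
    [[0.006,0,0],0,0],
    [[0,0,0],0,0],
    [[0,0,0],0,0],
  ],
)

```text
t: 2.5
ee_pos: [448.3, -284.1, 23.3]
tool_rot: [0.02, 0.707, 0.019, -0.706]
ft_force: [-0.4, -0.0, -0.0]
width: -0.0
```

```bash
python3 st.py 480 -280 17
```

```text
2.5 [ 448.3 -284.1   23.3] F [-0.4 -0.  -0. ] w -0.0 yaw-err -0.0 [-1.     0.001 -0.001]
tool shift [  6.3  -2.4 -31.9]
```

Emit:
apply_moves(
  commands=[
    [[0.006,0,-0.01],0,0],
    [[0,0,-0.015],0,0],
    [[0,0,-0.008],0,0],
    [[0,0,-0.005],0,0],
    [[0,0,-0.005],0,0],
    [[0,0,-0.005],0,0],
    [[0,0,-0.005],0,0],
    [[0,0,0],0,0],
  ],
)

```text
t: 3.5
ee_pos: [501.2, -280.8, 16.5]
tool_rot: [0.02, 0.707, 0.019, -0.707]
ft_force: [-0.8, 0.3, 0.4]
width: 0.003
```

```bash
python3 st.py 517 -280 17; python3 - <<'E'
from plant import capture
import cv2,numpy as np
for n in ["wrist"]:
    c=capture(n); cv2.imwrite(f"pics/{n}2.png",c["img"]); np.savez(f"pics/{n}2.npz",**c)
E
```

```text
3.5 [ 501.2 -280.8   16.5] F [-0.8  0.3  0.4] w 0.003 yaw-err 0.01 [-1.     0.    -0.001]
tool shift [ -0.5   0.1 -15.9]
```

View pics/wrist2.png

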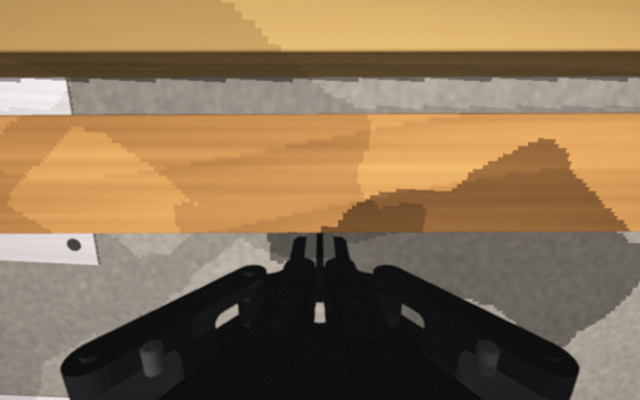

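```bash
python3 - <<'E'
from h import *
for p,z in [((100,80),0),((600,80),0),((100,114),19),((600,113),19),((100,233),19),((600,233),19)]:
    print(p,z,np.round(bp("wrist2",*p,z),1))
E
```

```text
(100, 80) 0 [ 580.1 -167.3    0. ]
(600, 80) 0 [ 593.6 -416.     0. ]
(100, 114) 19 [ 564.2 -179.2   19. ]
(600, 113) 19 [ 576.7 -402.7   19. ]
(100, 233) 19 [ 506.1 -170.1   19. ]
(600, 233) 19 [ 519.7 -421.5   19. ]
```

Emit:
apply_moves(
  commands=[
    [[0,0,-0.004],0,0],
    [[0,0,-0.004],0,0],
    [[0,0,-0.003],0,0],
    [[0,0,-0.002],0,0],
    [[0,0,-0.001],0,0],
    [[0,0,-0.001],0,0],
    [[0,0,0],0,0],
  ],
)

```text
t: 4.42
ee_pos: [515.7, -279.8, 16.4]
tool_rot: [0.02, 0.707, 0.02, -0.707]
ft_force: [0.1, 0.4, 0.1]
width: -0.002
```

```bash
python3 st.py 517 -280 17
```

```text
4.425 [ 515.7 -279.8   16.4] F [0.1 0.4 0.1] w -0.002 yaw-err -0.0 [-1.  0. -0.]
tool shift [-0.6  0.2 -1.3]
```

Emit:
apply_moves(
  commands=[
    [[0,0,-0.001],0,0],
    [[0,0,-0.001],0,0],
    [[0,0,-0.001],0,0],
    [[0,0,0],0,0],
  ],
)

```text
t: 4.92
ee_pos: [518.8, -279.7, 16.4]
tool_rot: [0.02, 0.707, 0.02, -0.707]
ft_force: [-0.5, 0.3, 0.5]
width: -0.001
```

```bash
python3 st.py 517 -280 17
```

```text
4.925 [ 518.8 -279.7   16.4] F [-0.5  0.3  0.5] w -0.001 yaw-err 0.0 [-1.  0. -0.]
tool shift [-0.6  0.2  1.8]
```

Emit:
apply_moves(
  commands=[
    [[0,0,-0.001],0,0],
    [[0,0,-0.001],0,0],
    [[0,0,-0.001],0,0],
    [[0,0,0],0,0],
  ],
)

```text
t: 5.42
ee_pos: [519.7, -279.6, 16.4]
tool_rot: [-0.02, -0.705, -0.02, 0.708]
ft_force: [-6.1, -2.1, 4.0]
width: -0.0
```

```bash
python3 st.py 517 -280 17; python3 - <<'E'
from plant import capture
import cv2,numpy as np
for n in ["wrist"]:
    c=capture(n); cv2.imwrite(f"pics/{n}3.png",c["img"]); np.savez(f"pics/{n}3.npz",**c)
E
```

```text
5.425 [ 519.7 -279.6   16.4] F [-6.1 -2.1  4. ] w -0.0 yaw-err 0.06 [-1.    -0.     0.004]
tool shift [-0.6  0.3  2.7]
```

View pics/wrist3.png

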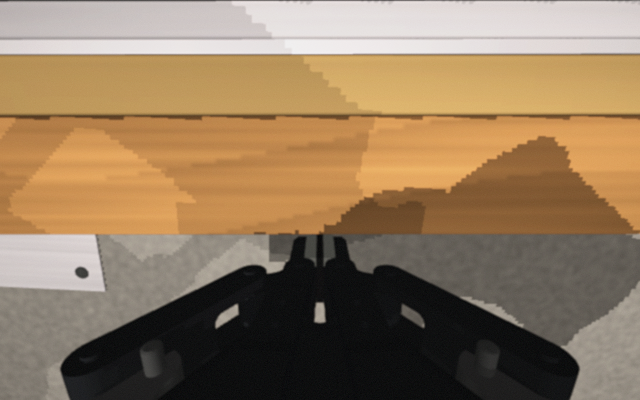

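Emit:
apply_moves(
  commands=[
    [[0,0,-0.001],0,0],
    [[0,0,-0.001],0,0],
    [[0,0,-0.001],0,0],
    [[0,0,0],0,0],
  ],
)

```text
t: 5.98
ee_pos: [519.7, -279.6, 16.4]
tool_rot: [-0.02, -0.703, -0.021, 0.71]
ft_force: [-12.7, -4.5, 8.2]
width: -0.0
```

```bash
python3 st.py 517 -280 17; python3 - <<'E'
from plant import capture
import cv2,numpy as np
for n in ["top","scene"]:
    c=capture(n); i=c["img"]; cv2.imwrite(f"pics/{n}4.png",i); np.savez(f"pics/{n}4.npz",**c)
    k=i[120:220,240:600] if n=="top" else i[180:400,80:380]
    cv2.imwrite(f"pics/{n}4c.png",cv2.resize(k,None,fx=2.2 if n=="top" else 2.6,fy=4 if n=="top" else 2.6,interpolation=cv2.INTER_CUBIC))
E
```

```text
5.975 [ 519.7 -279.6   16.4] F [-12.7  -4.5   8.2] w -0.0 yaw-err 0.13 [-1.    -0.001  0.009]
tool shift [-0.5  0.3  2.8]
```

View pics/top4c.png

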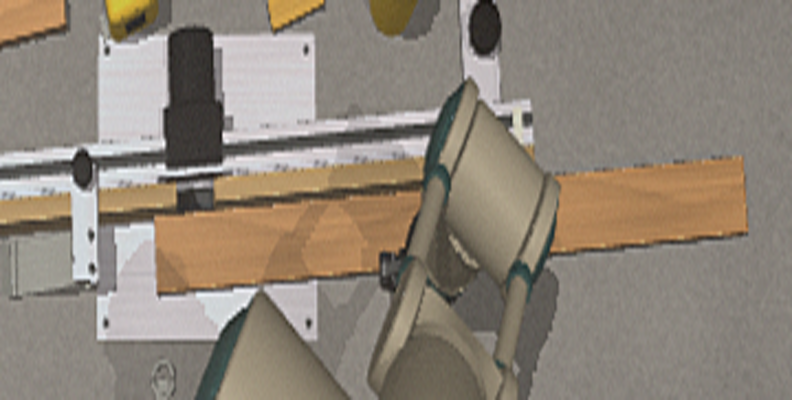

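View pics/scene4c.png

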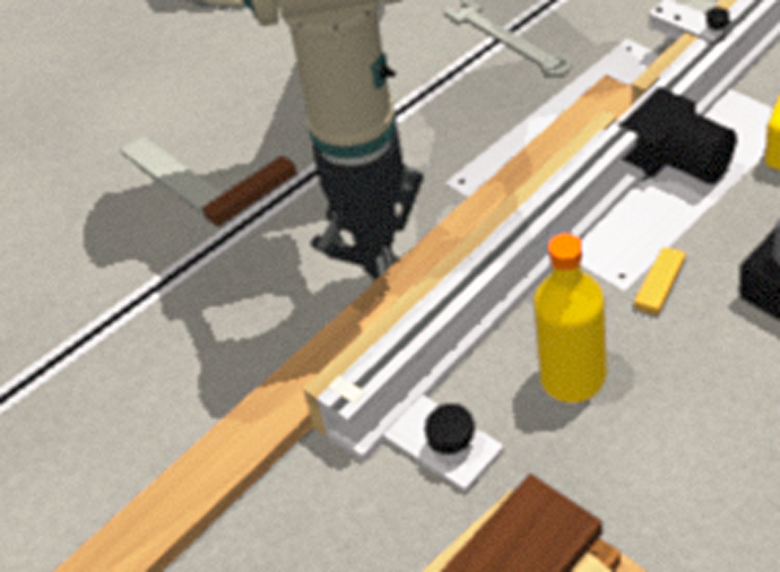

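Emit:
apply_moves(
  commands=[
    [[0,0,0.004],0,0],
    [[0,0,0.003],0,0],
    [[0,0,0.015],0,0],
    [[-0.03,0,0],0,0],
    [[-0.04,0.03,0],0,0],
    [[0,0.045,-0.02],0,0],
    [[0,0.045,-0.025],0,0],
    [[0,0.02,-0.01],0,0],
    [[0,0,0],0,0],
    [[0,0,0],0,0],
  ],
)

```text
t: 7.32
ee_pos: [564.1, -415.8, 85.9]
tool_rot: [-0.019, -0.706, -0.02, 0.707]
ft_force: [-0.8, -0.1, 1.0]
width: -0.0
```

```bash
python3 st.py 566 -420 36; python3 - <<'E'
from plant import capture
import cv2,numpy as np
for n in ["wrist"]:
    c=capture(n); cv2.imwrite(f"pics/{n}5.png",c["img"]); np.savez(f"pics/{n}5.npz",**c)
E
```

```text
7.325 [ 564.1 -415.8   85.9] F [-0.8 -0.1  1. ] w -0.0 yaw-err 0.01 [-1.    -0.002  0.002]
tool shift [49.9  4.4 -1.7]
```

View pics/wrist5.png

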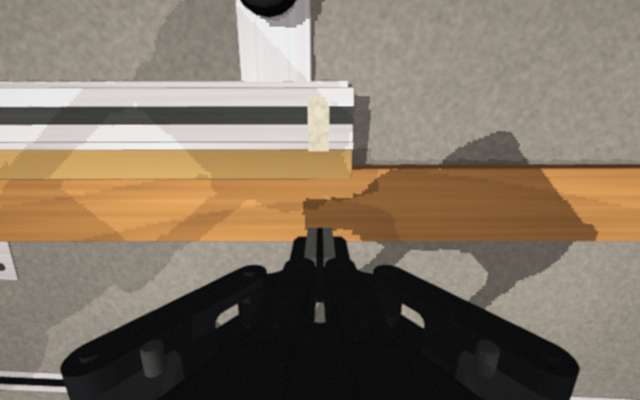

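```bash
python3 - <<'E'
from h import *
for p,z in [((60,241),19),((620,240),19),((400,166),19),((620,166),19),((100,179),55),((350,179),55),((352,165),55)]:
    print(p,z,np.round(bp("wrist5",*p,z),1))
# refine top: nose, stop
P=lambda u,v,z:np.round(bp("top4",(u+.5)/2.2-.5+240,(v+.5)/4-.5+120,z),1)
print("nose",P(157,220,19),P(160,294,19),"tail",P(742,156,19),P(747,234,19))
import cv2
i=cv2.imread("pics/scene4.png"); cv2.imwrite("pics/s4d.png",cv2.resize(i[130:210,320:440],None,fx=6,fy=6,interpolation=cv2.INTER_CUBIC))
E
```

```text
(60, 241) 19 [ 526.8 -214.2   19. ]
(620, 240) 19 [ 551.8 -651.    19. ]
(400, 166) 19 [ 600.3 -472.3   19. ]
(620, 166) 19 [ 608.9 -630.8   19. ]
(100, 179) 55 [ 588.2 -282.5   55. ]
(350, 179) 55 [ 596.4 -432.6   55. ]
(352, 165) 55 [ 605.  -433.1   55. ]
nose [562.4  67.4  19. ] [506.8  63.2  19. ] tail [ 611.  -726.5   19. ] [ 552.1 -729.2   19. ]
```

View pics/s4d.png

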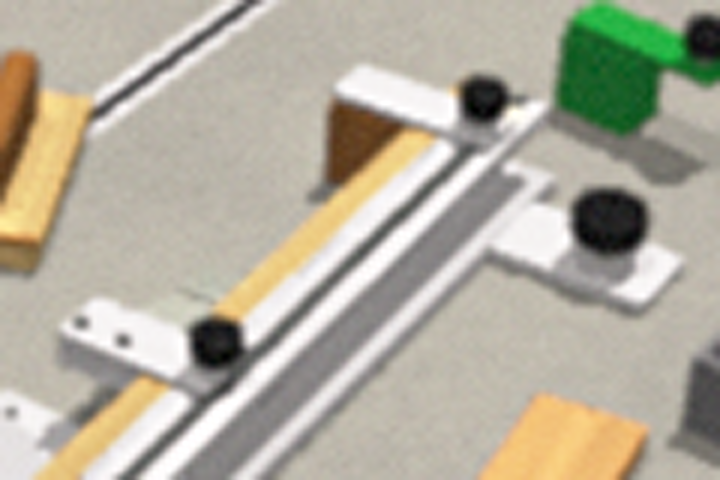

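```bash
python3 - <<'E'
from h import *
c=np.load("pics/scene4.npz");print(-c["R"].T@c["t"])
print(bp("scene4",375,160.3,2),bp("scene4",320+332/6,130+100/6,52))
# stop from top0: bottom right corner of brown, crop a (275,303)
for z,u,v in [(2,275,302),(52,264,300),(2,268,308)]:
    print(bp("top0",(u+.5)/4-.5+130,(v+.5)/4-.5+120,z))
E
```

```text
[1241.72267398 -792.34184991  957.45974502]
[508.66848204 398.94619296   2.        ] [504.71491635 401.88454077  52.        ]
[502.74305899 405.96216167   2.        ]
[498.03379538 401.85325922  52.        ]
[498.20444355 411.07281296   2.        ]
```

Emit:
apply_moves(
  commands=[
    [[0.02,0.014,-0.002],0,0],
    [[0.02,0,0],0,0],
    [[0.008,0,0],0,0],
    [[0.004,0,0],0,0],
    [[0.002,0,0],0,0],
    [[0,0,0],0,0],
    [[0,0,0],0,0],
  ],
)

```text
t: 8.25
ee_pos: [568.4, -431.4, 33.1]
tool_rot: [0.02, 0.707, 0.019, -0.707]
ft_force: [0.2, 0.2, -0.5]
width: 0.003
```

```bash
python3 st.py 567 -430 30
```

```text
8.25 [ 568.4 -431.4   33.1] F [ 0.2  0.2 -0.5] w 0.003 yaw-err 0.01 [-1.     0.001 -0.001]
tool shift [ 3.1 -1.5  1.3]
```

Emit:
apply_moves(
  commands=[
    [[0.002,0,0],0,0],
    [[0.002,0,0],0,0],
    [[0.002,0,0],0,0],
    [[0,0,0],0,0],
  ],
)

```text
t: 8.75
ee_pos: [568.3, -431.4, 30.0]
tool_rot: [0.02, 0.707, 0.019, -0.706]
ft_force: [-3.1, 2.3, 14.3]
width: -0.0
```

```bash
python3 st.py 567 -430 30
```

```text
8.75 [ 568.3 -431.4   30. ] F [-3.1  2.3 14.3] w -0.0 yaw-err 0.01 [-1.     0.002 -0.001]
tool shift [ 0.  -1.5  1.2]
```

Emit:
apply_moves(
  commands=[
    [[0.001,0,0],0,0],
    [[0.0005,0,0],0,0],
    [[0,-0.003,0],0,0],
    [[0,-0.006,0],0,0],
    [[0,-0.008,0],0,0],
    [[0,-0.008,0],0,0],
  ],
)

```text
t: 9.5
ee_pos: [567.2, -411.1, 30.0]
tool_rot: [0.024, 0.708, 0.016, -0.706]
ft_force: [-6.7, -5.7, 16.8]
width: 0.002
```

```bash
python3 st.py 567 -430 30; python3 - <<'E'
from plant import capture
import cv2,numpy as np
for n in ["top"]:
    c=capture(n); i=c["img"]; cv2.imwrite(f"pics/{n}6.png",i); np.savez(f"pics/{n}6.npz",**c)
    k=i[120:220,240:600]
    cv2.imwrite(f"pics/{n}6c.png",cv2.resize(k,None,fx=2.2,fy=4,interpolation=cv2.INTER_CUBIC))
E
```

```text
9.5 [ 567.2 -411.1   30. ] F [-6.7 -5.7 16.8] w 0.002 yaw-err 0.07 [-1.     0.011 -0.003]
tool shift [ 0.2 18.8  1.2]
```

View pics/top6c.png

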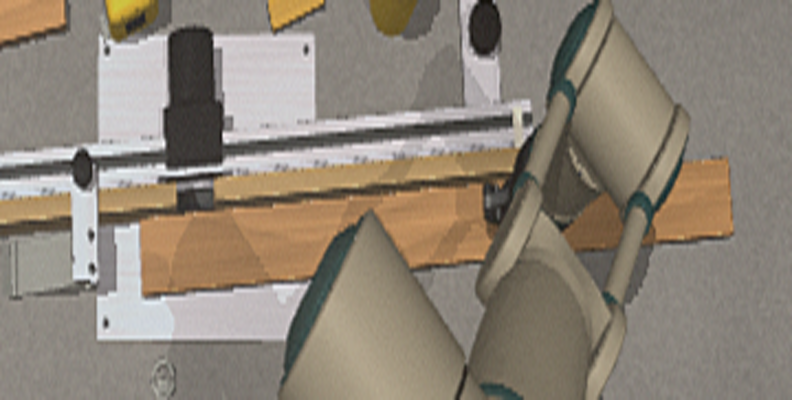

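Emit:
apply_moves(
  commands=[
    [[0.0008,-0.008,0],0,0],
    [[0,-0.009,0],0,0],
    [[0,-0.009,0],0,0],
    [[0,-0.009,0],0,0],
    [[0,-0.009,0],0,0],
  ],
)

```text
t: 10.18
ee_pos: [564.7, -367.9, 30.0]
tool_rot: [0.025, 0.708, 0.016, -0.706]
ft_force: [-7.9, -7.7, 22.1]
width: 0.002
```

```bash
python3 st.py 567 -430 30
```

```text
10.175 [ 564.7 -367.9   30. ] F [-7.9 -7.7 22.1] w 0.002 yaw-err 0.11 [-1.     0.012 -0.003]
tool shift [ 0.8 62.1  1.3]
```

Emit:
apply_moves(
  commands=[
    [[0.0002,-0.009,0.0002],0,0],
    [[0,-0.01,0],0,0],
    [[0,-0.01,0.0002],0,0],
    [[0,-0.01,0],0,0],
    [[0,-0.01,0.0002],0,0],
    [[0,-0.01,0],0,0],
    [[0,-0.01,0.0002],0,0],
  ],
)

```text
t: 11.05
ee_pos: [560.7, -298.9, 30.0]
tool_rot: [0.025, 0.708, 0.016, -0.705]
ft_force: [-8.6, -6.9, 26.2]
width: 0.0
```

```bash
python3 st.py 567 -430 30; python3 - <<'E'
from plant import capture
import cv2,numpy as np
for n in ["top"]:
    c=capture(n); i=c["img"]; cv2.imwrite(f"pics/{n}7.png",i); np.savez(f"pics/{n}7.npz",**c)
    k=i[120:220,160:560]
    cv2.imwrite(f"pics/{n}7c.png",cv2.resize(k,None,fx=2,fy=4,interpolation=cv2.INTER_CUBIC))
E
```

```text
11.05 [ 560.7 -298.9   30. ] F [-8.6 -6.9 26.2] w 0.0 yaw-err 0.13 [-1.     0.012 -0.004]
tool shift [  1.5 131.2   1.3]
```

View pics/top7c.png

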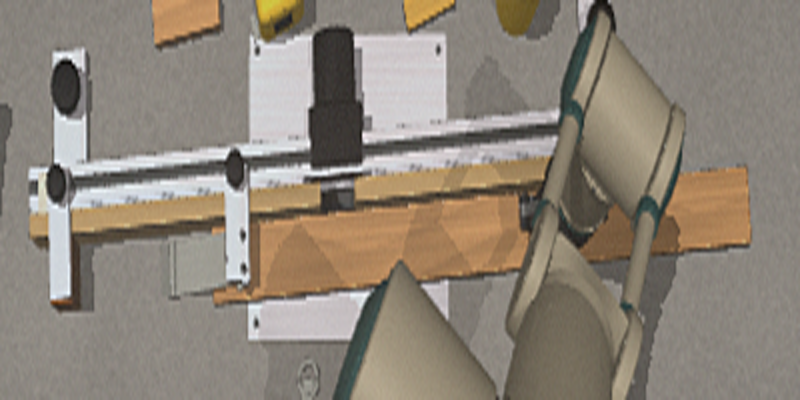

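Emit:
apply_moves(
  commands=[
    [[-0.0005,-0.01,0.0003],0,0],
    [[0,-0.01,0],0,0],
    [[0,-0.01,0.0003],0,0],
    [[0,-0.01,0],0,0],
    [[0,-0.01,0.0002],0,0],
    [[0,-0.01,0],0,0],
    [[0,-0.01,0.0002],0,0],
  ],
)

```text
t: 11.98
ee_pos: [557.0, -230.0, 29.9]
tool_rot: [0.025, 0.709, 0.016, -0.704]
ft_force: [-6.7, -10.1, 24.6]
width: -0.001
```

```bash
python3 st.py 567 -430 30; python3 - <<'E'
from plant import capture
import cv2,numpy as np
for n in ["top"]:
    c=capture(n); i=c["img"]; cv2.imwrite(f"pics/{n}8.png",i); np.savez(f"pics/{n}8.npz",**c)
    k=i[120:220,160:560]
    cv2.imwrite(f"pics/{n}8c.png",cv2.resize(k,None,fx=2,fy=4,interpolation=cv2.INTER_CUBIC))
E
```

```text
11.975 [ 557.  -230.    29.9] F [ -6.7 -10.1  24.6] w -0.001 yaw-err 0.17 [-1.     0.013 -0.006]
tool shift [  2.6 200.2   1.7]
```

View pics/top8c.png

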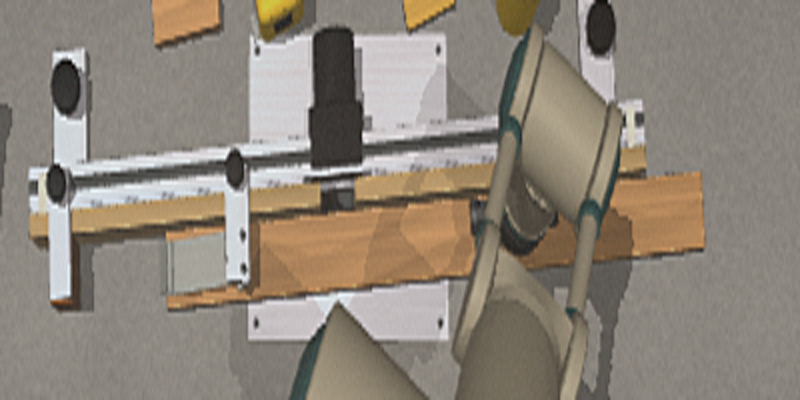

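Emit:
apply_moves(
  commands=[
    [[0,-0.01,0.0002],0,0],
    [[0,-0.01,0],0,0],
    [[0,-0.01,0.0003],0,0],
    [[-0.0003,-0.01,0],0,0],
    [[0,-0.01,0.0002],0,0],
    [[0,-0.01,0],0,0],
    [[0,-0.01,0.0003],0,0],
  ],
)

```text
t: 12.9
ee_pos: [552.9, -158.7, 29.9]
tool_rot: [0.024, 0.71, 0.017, -0.704]
ft_force: [-5.2, -10.0, 24.9]
width: 0.001
```

```bash
python3 st.py 567 -430 30
```

```text
12.9 [ 552.9 -158.7   29.9] F [ -5.2 -10.   24.9] w 0.001 yaw-err 0.16 [-1.     0.011 -0.007]
tool shift [  2.9 271.6   1.7]
```

Remaining about 66 mm; 48 mm more, then slow.

Emit:
apply_moves(
  commands=[
    [[0,-0.01,0.0002],0,0],
    [[0,-0.01,0.0002],0,0],
    [[0,-0.01,0.0001],0,0],
    [[-0.0003,-0.008,0],0,0],
    [[0,-0.006,0.0002],0,0],
    [[0,-0.004,0],0,0],
  ],
)

```text
t: 13.65
ee_pos: [550.1, -110.0, 29.9]
tool_rot: [0.024, 0.71, 0.017, -0.704]
ft_force: [-4.0, -9.2, 24.8]
width: 0.001
```

```bash
python3 st.py 567 -430 30; python3 - <<'E'
from plant import capture
import cv2,numpy as np
for n in ["top","scene"]:
    c=capture(n); i=c["img"]; cv2.imwrite(f"pics/{n}9.png",i); np.savez(f"pics/{n}9.npz",**c)
    k=i[120:220,160:560] if n=="top" else i[130:260,300:480]
    cv2.imwrite(f"pics/{n}9c.png",cv2.resize(k,None,fx=2 if n=="top" else 4.4,fy=4 if n=="top" else 4.4,interpolation=cv2.INTER_CUBIC))
E
```

```text
13.65 [ 550.1 -110.    29.9] F [-4.  -9.2 24.8] w 0.001 yaw-err 0.16 [-1.     0.009 -0.008]
tool shift [  2.9 320.5   1.8]
```

View pics/top9c.png

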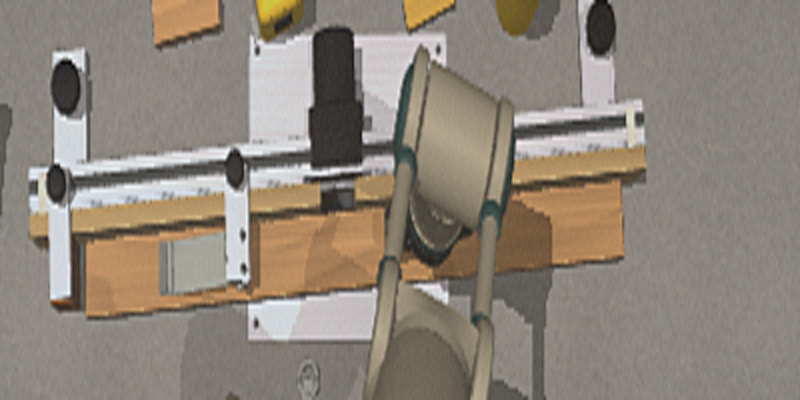

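View pics/scene9c.png

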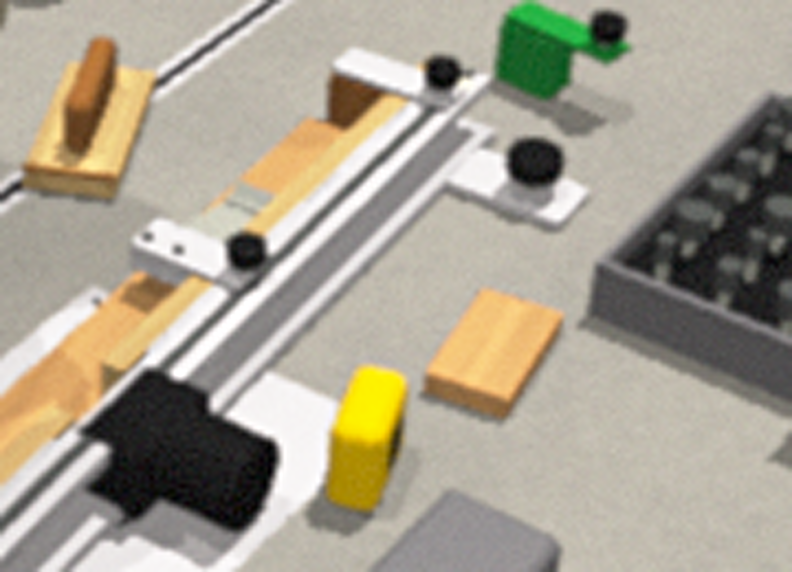

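Emit:
apply_moves(
  commands=[
    [[0,-0.004,0],0,0],
    [[0,-0.004,0.0001],0,0],
    [[0,-0.003,0],0,0],
    [[0,-0.002,0],0,0],
  ],
)

```text
t: 14.25
ee_pos: [549.4, -98.6, 29.9]
tool_rot: [0.025, 0.71, 0.017, -0.704]
ft_force: [-5.4, -16.2, 23.2]
width: 0.001
```

Emit:
apply_moves(
  commands=[
    [[0,-0.002,0],0,0],
    [[0,-0.002,0],0,0],
  ],
)

```text
t: 14.5
ee_pos: [550.2, -95.7, 30.0]
tool_rot: [0.026, 0.711, 0.016, -0.703]
ft_force: [-2.0, -14.7, 21.3]
width: -0.0
```

Emit:
apply_moves(
  commands=[
    [[0,-0.002,0],0,0],
  ],
)

```text
t: 14.62
ee_pos: [550.6, -93.4, 30.0]
tool_rot: [0.025, 0.711, 0.016, -0.703]
ft_force: [-1.3, -13.7, 20.2]
width: 0.002
```

```bash
python3 st.py; python3 - <<'E'
from plant import capture
import cv2,numpy as np
for n in ["top","scene"]:
    c=capture(n); i=c["img"]; cv2.imwrite(f"pics/{n}10.png",i); np.savez(f"pics/{n}10.npz",**c)
    k=i[120:220,160:560] if n=="top" else i[130:200,330:430]
    cv2.imwrite(f"pics/{n}10c.png",cv2.resize(k,None,fx=2 if n=="top" else 8,fy=4 if n=="top" else 8,interpolation=cv2.INTER_CUBIC))
E
```

```text
14.625 [550.6 -93.4  30. ] F [ -1.3 -13.7  20.2] w 0.002 yaw-err 0.21 [-1.     0.013 -0.012]
```

View pics/top10c.png

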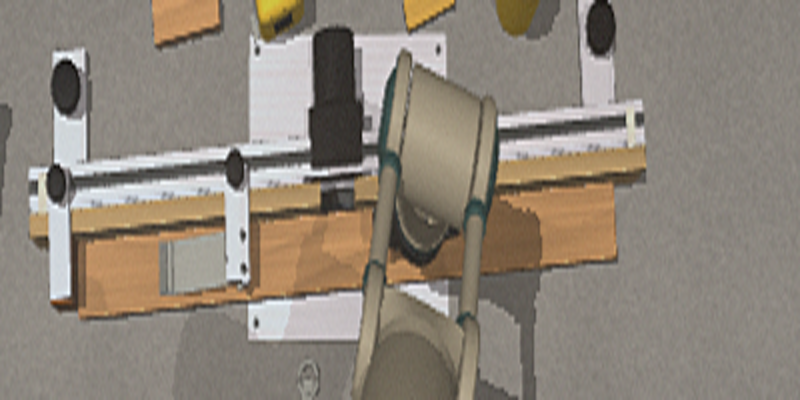

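View pics/scene10c.png

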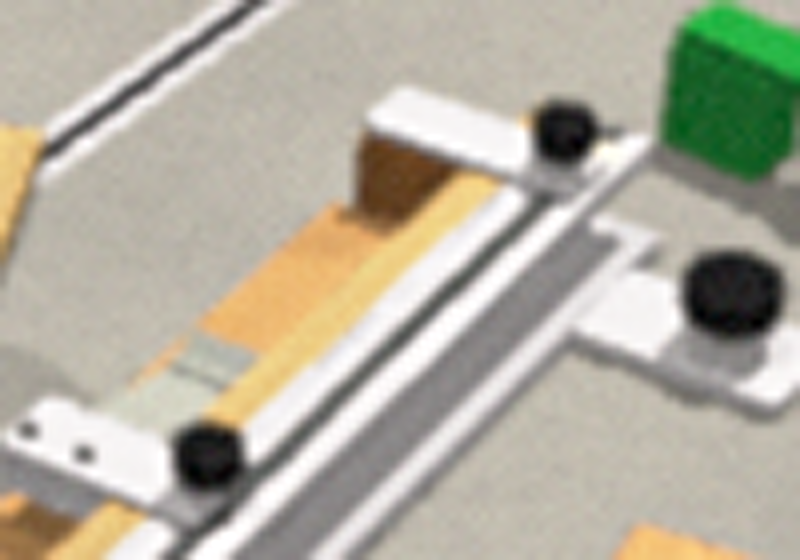

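Emit:
apply_moves(
  commands=[
    [[-0.003,0,0],0,0],
    [[-0.005,0,0],0,0],
    [[-0.01,0,0],0,0],
    [[-0.03,0.0,0],0,0],
    [[-0.04,0.02,0.02],0,0],
    [[-0.05,0.05,0.05],0,0],
    [[-0.02,0.05,0.05],0,0],
    [[0,0,0],0,0],
    [[0,0,0],0,0],
  ],
)

```text
t: 15.85
ee_pos: [452.3, -190.3, 166.0]
tool_rot: [0.019, 0.707, 0.02, -0.707]
ft_force: [-0.0, -0.9, 0.9]
width: -0.001
```

```bash
python3 st.py; python3 - <<'E'
from plant import capture
import cv2,numpy as np
for n in ["top","scene","wrist"]:
    c=capture(n); i=c["img"]; cv2.imwrite(f"pics/{n}11.png",i); np.savez(f"pics/{n}11.npz",**c)
    if n=="wrist": continue
    k=i[120:220,160:560] if n=="top" else i[130:200,330:430]
    cv2.imwrite(f"pics/{n}11c.png",cv2.resize(k,None,fx=2 if n=="top" else 8,fy=4 if n=="top" else 8,interpolation=cv2.INTER_CUBIC))
E
```

```text
15.85 [ 452.3 -190.3  166. ] F [-0.  -0.9  0.9] w -0.001 yaw-err -0.05 [-1.    -0.001 -0.   ]
```

View pics/top11c.png

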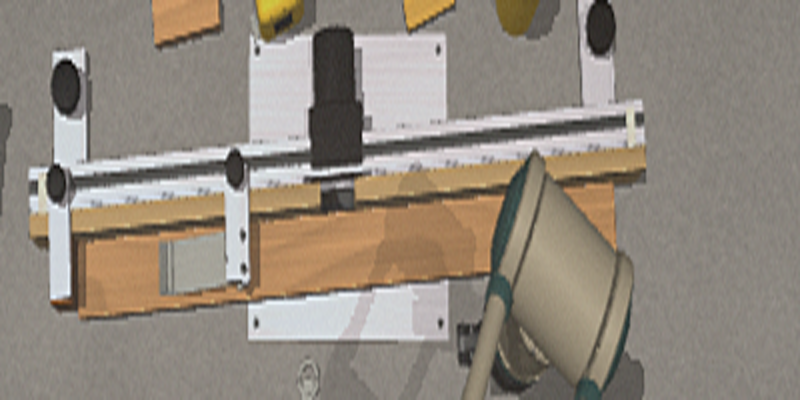

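View pics/scene11c.png

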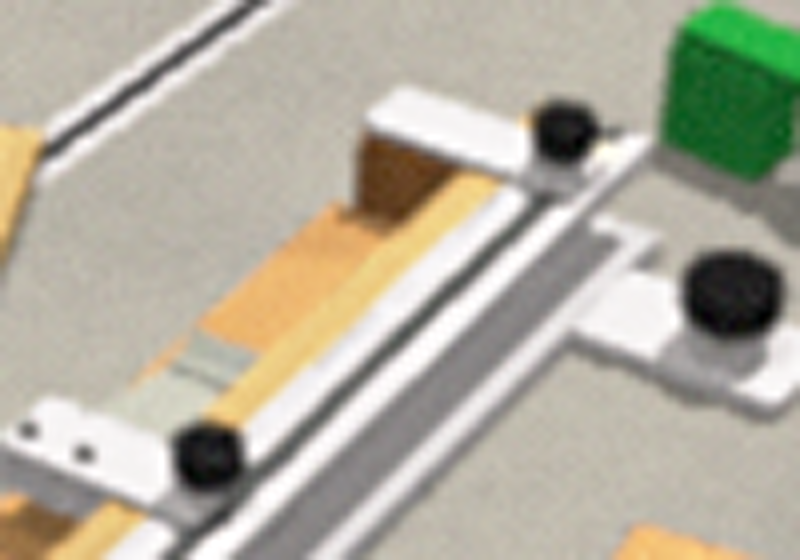

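View pics/wrist11.png

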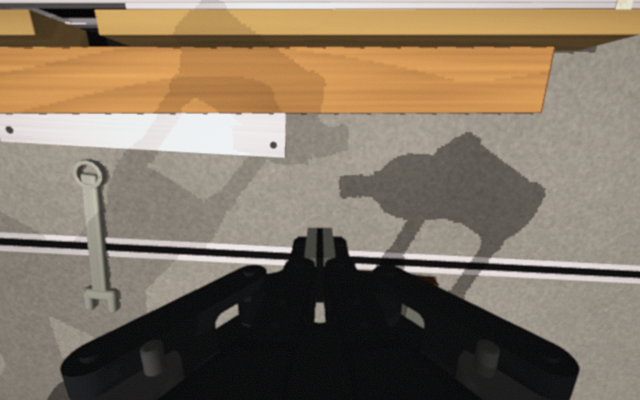

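View pics/scene11.png

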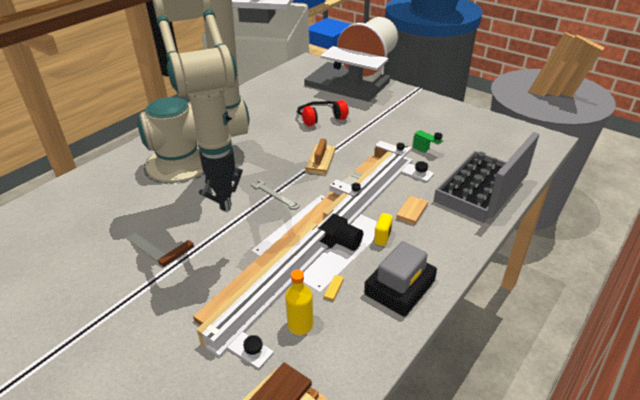

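```bash
python3 - <<'E'
from h import *
import cv2
a=cv2.imread("pics/scene10.png").astype(np.float32);b=cv2.imread("pics/scene11.png").astype(np.float32)
for nm,sl in [("nose",np.s_[140:180,365:395]),("leaf",np.s_[165:190,345:370])]:
    print(nm,cv2.phaseCorrelate(a[sl].mean(2),b[sl].mean(2)),abs(a[sl]-b[sl]).mean())
print("diff top nose/tail", )
a=cv2.imread("pics/top10.png").astype(np.float32);b=cv2.imread("pics/top11.png").astype(np.float32)
for sl in [np.s_[170:202,185:240],np.s_[160:190,455:480]]:
    print(cv2.phaseCorrelate(a[sl].mean(2),b[sl].mean(2)),abs(a[sl]-b[sl]).mean())
for p,z in [((20,112),19),((535,112),19),((554,47),19),((150,47),19)]: print(p,np.round(bp("wrist11",*p,z),1))
print("expected nose corner px in scene if y=0 at stop; measured stop y ~404")
a0=cv2.imread("pics/top0.png").astype(np.float32)
for nm,sl in [("pushblock",np.s_[215:265,205:265]),("wrench",np.s_[205:275,298:325]),("behind",np.s_[95:132,230:440]),("green",np.s_[135:180,135:158]),("holddown knob",np.s_[155:170,268:288])]:
    print(nm,abs(a0[sl]-b[sl]).mean())
E
```

```text
nose ((-0.006927249453431372, 0.04067304153737794), 1.0080008600155512) 2.2616668
leaf ((0.4242099215912223, 0.43196979527272816), 0.9805159561157226) 2.456
diff top nose/tail
((-0.0054689555216569374, 0.029527940120198437), 0.9956029755373795) 2.1117425
((1.5560050581437928, -0.18377273125004834), 0.3418871110280355) 8.842222
(20, 112) [508.6 103.2  19. ]
(535, 112) [ 536.  -392.9   19. ]
(554, 47) [ 592.7 -395.1   19. ]
(150, 47) [572.6 -28.6  19. ]
expected nose corner px in scene if y=0 at stop; measured stop y ~404
pushblock 4.4283333
wrench 7.4435625
behind 2.1728013
green 2.3755233
holddown knob 2.221111
```

```bash
python3 - <<'E'
from plant import env
print(env.sign_off())
E
```

```text
the job is handed in; nothing more can be done
None
```

I handed the job in at about 16 s. The rail lies flat along the fence, under the leaf spring, with its leading end against the wooden stop (not the green one).

**What I did:** With the shut fingertips I pushed the rail's front edge up to the fence, building up to about 13 N of contact force. I then pressed on its top face with 17–26 N, about 430 mm to the robot's right and well upstream of the hold-down. From there I slid the rail about 333 mm along the fence until it met the stop. Finally I lifted the tool straight up and clear of everything.

**What the last checks showed:**
- **At the stop:** the feed force rose from about 9 N to 16 N, and then the fingertip slipped on over the rail, as expected at the stop.
- **Leading end:** the wrist picture puts the tail at y ≈ -394 mm, so the leading end is at about 405 mm. I measured the stop face at 399–406 mm, so this agrees to within the camera's accuracy.
- **After lifting off:** the leading end had not moved in the pictures. The rail looks flush with the fence over its whole length, and its end meets the stop in the scene view.
- **Other things:** the hold-down knob, the green block and the items behind the fence look unchanged between the first and last top pictures. Around the push block and wrench the pictures differed a little more. I put that down to the arm's shadow, as both appear to be in the same place.
- **Inconclusive:** the before-and-after comparison at the tail (top view) and at the leaf told me nothing reliable. At the tail, the arm and its shadow moved through that patch.

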